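Set the blue compressed-air valve at the slide bench

ROBOT

A 6-joint arm with a two-finger parallel gripper is mounted at the origin on a cart in front of the work surface, level with it; the furniture and walls round the work are solid. World frame = base frame: x ahead of the robot, y to its left, z up, the work surface at z = 0. Lengths are in m, angles in rad, forces in N, time in s.
With the tool pointing down it reaches from about 0.35 to 0.85 m from the base axis. Payload 8.1 kg.
Tool frame: the origin (TCP) lies at the very end of the fingers, on their centre line; the grasp point (between the pads) lies 19 mm behind it; z points along the fingers, y is the line along which they close (so a half turn about z gives the same grasp; the last joint's range is limited). The gripper opens to 93 mm and grips with 3 to 60 N. Pads are 15 mm wide; open, the fingers measure 128 mm over their backs; the gripper's body (75 mm by 188 mm) begins 65 mm behind the grasp point.
Start: joints at [1.245, 0.13, 1.488, -0, 1.523, -0.085], TCP at [0.143, 0.583, 0.196] pointing down, gripper open.
Joint ranges: [-2.96, 2.96], [-0.89, 2.26], [0.02, 2.5], [-1.34, 4.48], [0, 2.73], [-2.66, 2.66]. Speed limits (rad/s): [2.39, 2.39, 2.79, 3.14, 3.14, 3.14].

INTERFACE

Orientations are given as [roll, pitch, yaw] about the fixed x, y, z axes, in that order (R = Rz(yaw) Ry(pitch) Rx(roll)).
In Python, from cell import ctrl gives the robot as it stands.
- The arm moves only by the tool servo_tool, never from a script. Its argument "motion" is a list of rows, each a list of 7 numbers: the shift along the tool's x, y, z in units of 30 mm (1.0 is 30 mm), then the turn, a rotation vector about the tool's x, y, z in units of 6 degrees (1.0 is 6 degrees), then the opening, from 0 (shut) to 1 (fully open). A call has 1 to 8 rows; each row shifts and turns the commanded pose from where the row before left it, along the tool's axes as they then stand; what a row does not reach is not made up. A row lasts 1/12 s, in which the tool goes at most 41.7 mm and 7.16 degrees, less where a joint would pass 70% of its speed; a pose out of reach is approached as far as the arm can. A call is refused whole if a number of a shift passes 1 or a number of a turn 1, either way. A call with a gripper value outside its range is refused whole. The fingers move at their own pace and stop on an object; the grip force is fixed at half the most. Time passes only in rows, so rows that do not move let the fingers close. It gives the time, the measured TCP pose, the force, the opening and the grip force at its end, in the units of the state.
- ctrl.get_state(): the state, without advancing time (a new reading comes with each control period).
- ctrl.camera(name): name is "side" or "top"; returns a dict with "image" (480x640x3 uint8, red, green, blue), "intrinsics" (3x3 intrinsics, pixels), "R" (3x3) and "t" (3): a world point X has camera coordinates R X + t. Camera axes: x right, y down, z forward; pixel columns grow to the right and rows downward; lengths in m; the calibration is good to about 2 mm. A picture is of the moment at which its call begins. There is no depth.
- ctrl.finish_job(): hands the job in; it is judged then, once.
The state is a dict: "clock": time; "joint_positions": joint angles; "qd": joint speeds; "tau": joint torques, N m; "tool_pos": TCP position; "eef_rot": TCP orientation; "contact_force": force on the tool from outside, world axes, zero at the start; "torque": the same for the moment, N m; "width": finger opening in m; "finger_force": force on a finger pad.
Only numpy, scipy, OpenCV 4.12 (cv2) and the standard library are available. Lean on these libraries where they do the work, as an engineer would, in place of code of your own. Each camera call takes 0.05 s, during which the arm holds its last target. There are 200 camera calls.

TASK

Turn up the compressed air so that slides can be blown dry: grip the smooth blue ball knob across its widest part, turn it counter-clockwise (seen from above) until its white pointer stands at the green mark on the rim, and let go. Do not turn it on past the mark, and leave the vacuum valve with the yellow ball as it is set.

Things in the scene. Friction and masses are not known exactly. Their poses are not given: they have to be found in the camera images.
- air_valve_knob (a joint): Turn of the blue ball knob (rad) about the vertical axis through the ball. 0: white pointer on the black skirt at the red mark (shut); grows counter-clockwise seen from above; at 1.25 the pointer is at the green mark; hard stop at 1.9. Starts at 0 to 0.6. Stiffness 0.18 N m, no spring: it stays where left. The ball is slippery (friction 0.35): 30 N across its widest part turns it.
- air_valve_ball (a point): Centre of the blue ball: smooth solid sphere, diameter 54 mm, centre 97 mm above the worktop. Below it a steel neck, diameter 16 mm, then a flat black skirt, diameter 94 mm, top at 55 mm, turning with it. The fixed round aluminium pedestal, diameter 120 mm, bears the red and green marks on its rim. It can be gripped at any yaw; the yellow valve and the microscope stand near.
- vacuum_valve_ball (a point): Centre of the yellow ball of the vacuum valve, a second valve of the same shape and sizes, ball centre 97 mm above the worktop. Not to be turned. The two valves may have changed places.
- vacuum_valve_pointer (a point): The outer end of the white pointer on the yellow knob's skirt, 45 mm from that knob's axis, 55 mm above the worktop. It must stay where it is.

How it is judged:
At the end, for the whole second after the job is handed in: The blue knob is at rest with its pointer within about 14 degrees of the green mark, either way (joint between 1.0 and 1.5 rad), and the end of the yellow knob's pointer is within 9 mm (about 11 degrees) of where it was at the start (value of joint air_valve_knob between 1 and 1.5 rad and velocity of joint air_valve_knob between -0.05 and 0.05 rad/s and distance of vacuum_valve_pointer from where it was at the start of the episode below 0.009 m); the robot touches nothing.
It fails at once if the yellow vacuum knob is turned away from its setting, by more than about 11 degrees (distance of vacuum_valve_pointer from where it was at the start of the episode above 0.009 m).
It also fails if it takes over 32 s, if anything falls off the work surface, if the arm or the gripper's body presses on something with over 40 N, if the wrist force passes 120 N, or if a joint passes its speed limit or range.

## Working session

There is one attempt and no reset: what is moved stays moved. The work goes in short steps, Python scripts to look and compute and a tool call to move; the robot and the scene stay as the last step left them, time stands still between calls to the robot, and variables do not carry over. Pictures are saved under pics/ and viewed, at most 10 in all, crops included, and the job is handed in when it is done.

Besides the shell and the picture viewer there is one more tool, called after ">>>" in YAML: its name, and indented under it one key for each argument. servo_tool: Moves the arm, as the interface text tells. Its arguments: {"type":"object","properties":{"motion":{"type":"array"}},"required":["motion"]}

```bash
mkdir -p pics; python3 - <<'E'
from cell import ctrl
import cv2,numpy as np
for n in("top","side"):
    c=ctrl.camera(n);cv2.imwrite(f"pics/{n}0.png",c["image"][:,:,::-1]);np.savez(f"{n}.npz",K=c["intrinsics"],R=c["R"],t=c["t"])
s=ctrl.get_state();print(s["clock"],s["tool_pos"],s["eef_rot"],s["width"])
E
```

```text
0.1 [0.14288963 0.58218276 0.19459738] [-3.13993996e+00 -1.03462567e-04  2.90086988e+00] 0.0931279048614796
```

View pics/top0.png

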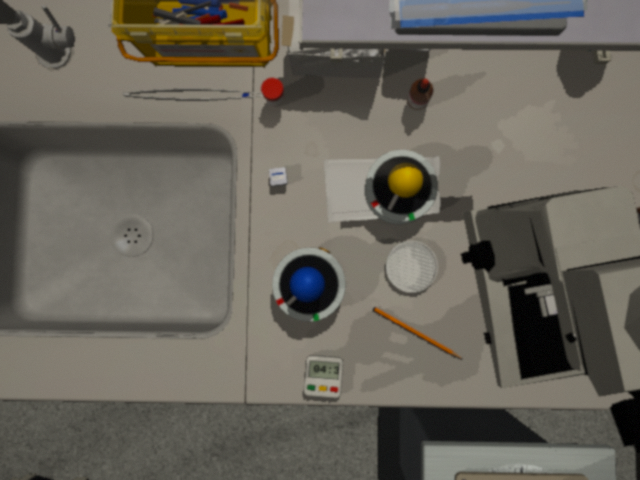

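View pics/side0.png

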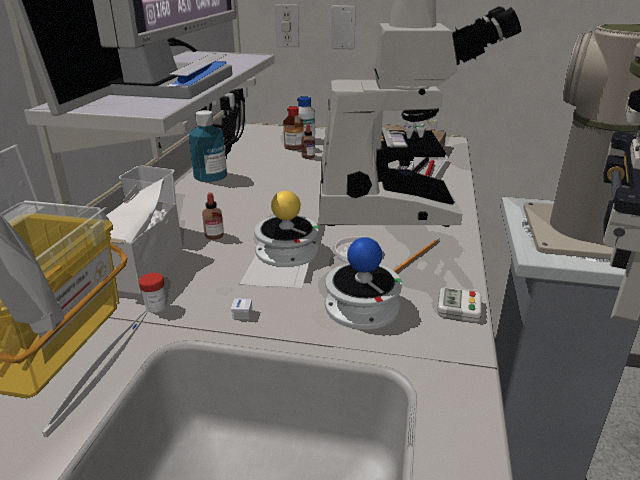

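```bash
cat > h.py <<'E'
import numpy as np
def load(n): d=np.load(f"{n}.npz"); return d["K"],d["R"],d["t"]
def at(n,u,v,z):
    K,R,t=load(n); d=R.T@np.linalg.solve(K,[u,v,1]); c=-R.T@t
    return c+d*(z-c[2])/d[2]
def proj(n,X):
    K,R,t=load(n); p=K@(R@np.array(X)+t); return p[:2]/p[2]
E
python3 - <<'E'
from h import *
import cv2
print("cam",-load("top")[1].T@load("top")[2])
for n,b,y in(("top",(307,284),(406,181)),("side",(365,254),(286,206))): print(n,at(n,*b,.097),at(n,*y,.097))
print(at("top",530,465,0),proj("top",[.143,.583,.196]),proj("side",[.143,.583,.196]))
i=cv2.imread("pics/top0.png")[235:335,255:360];j=cv2.imread("pics/side0.png")[225:335,315:410]
cv2.imwrite("pics/c0.png",np.hstack([cv2.resize(i,(400,400),interpolation=2),cv2.resize(j,(380,400),interpolation=2)]))
E
```

```text
cam [0.41923552 0.30625727 0.96206548]
top [0.41557214 0.35248408 0.097     ] [0.57779196 0.20064837 0.097     ]
side [0.41498767 0.349353   0.097     ] [0.57858089 0.20361787 0.097     ]
[ 0.12082165 -0.01791119  0.        ] [126.32061428 487.59237391] [614.92754012 310.59426174]
```

View pics/c0.png

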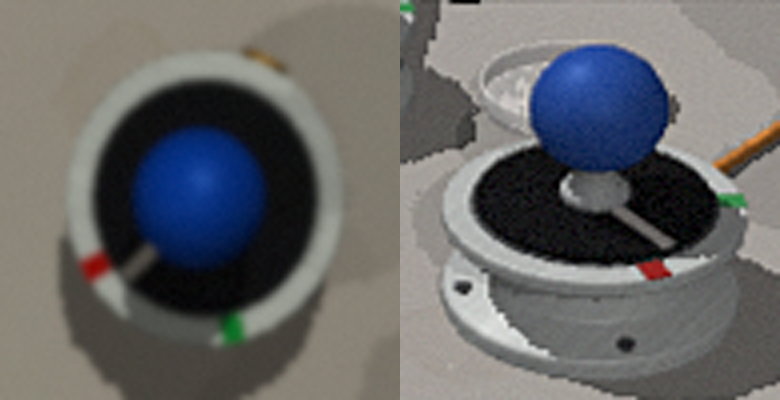

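```bash
python3 - <<'E'
from h import *
c=np.array([.4154,.351])
a={}
for k,(n,u,v) in dict(ptr=("top",287,305.5),red=("top",255+95/3.81,235+266/4),green=("top",255+233/3.81,235+328/4),
  sptr=("side",315+672/4-100,225+245*.275),sred=("side",315+(655-400)/4,225+270*.275),sgreen=("side",315+(733-400)/4,225+201*.275)).items():
    if k=="sptr": u=315+(672-400)/4
    p=at(n,u,v,.055)[:2]-c; print(k,p,np.linalg.norm(p),np.degrees(np.arctan2(p[1],p[0]))%360)
E
```

```text
ptr [-0.03494572  0.03537379] 0.04972431923370792 134.65121834637972
red [-0.02870443  0.04690198] 0.05498854867984451 121.46700581177785
green [-0.05263266 -0.01188906] 0.053958753902281296 192.72877124250843
sptr [-0.03398243  0.03484843] 0.04867462012491446 134.27915967083572
sred [-0.02960312  0.05407019] 0.0616435786114526 118.70045493953025
sgreen [-0.05402647 -0.00337972] 0.05413208123812542 183.57957296257055
```

>>> servo_tool:
  motion:
    - [-0.97,-0.48,0,0,0,0,1]
    - [-0.97,-0.48,0,0,0,0,1]
    - [-0.97,-0.48,0,0,0,0,1]
    - [-0.97,-0.48,0,0,0,0,1]
    - [-0.97,-0.48,0,0,0,0,1]
    - [-0.97,-0.48,0,0,0,0,1]
    - [-0.97,-0.48,0,0,0,0,1]
    - [-0.97,-0.48,0,0,0,0,1]

```text
clock: 0.77
tool_pos: [0.3424, 0.4139, 0.1951]
eef_rot: [-3.141, -0.0, 2.901]
contact_force: [0.1, 1.1, 0.4]
width: 0.0933
finger_force: 0.0
```

>>> servo_tool:
  motion:
    - [-0.95,-0.485,0,0,0,0,1]
    - [-0.95,-0.485,0,0,0,0,1]
    - [-0.95,-0.485,0,0,0,0,1]
    - [0,0,0,0,0,0,1]
    - [0,0,0.65,0,0,0,1]
    - [0,0,0.65,0,0,0,1]
    - [0,0,0,0,0,0,1]
    - [0,0,0,0,0,0,1]

```text
clock: 1.43
tool_pos: [0.4129, 0.352, 0.1552]
eef_rot: [-3.139, -0.002, 2.901]
contact_force: [-1.0, -0.2, 0.9]
width: 0.0925
finger_force: 0.0
```

```bash
python3 - <<'E'
from cell import ctrl
import cv2,numpy as np
a=ctrl.camera("top")["image"][200:360,200:400,::-1];b=ctrl.camera("side")["image"][150:350,270:520,::-1]
cv2.imwrite("pics/c1.png",np.hstack([cv2.resize(a,(400,320)),cv2.resize(b,(400,320))]))
E
```

```text
(no output)
```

View pics/c1.png

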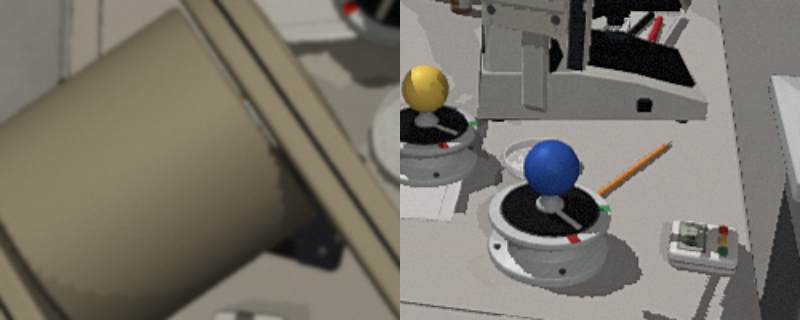

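The top view shows the arm over the blue valve, as it should. The side view shows no gripper over the ball (ball still at about 365,255), which disagrees with the reported pose, so I'll take the side picture again.

```bash
python3 - <<'E'
from cell import ctrl
import cv2,numpy as np
c=ctrl.camera("side");cv2.imwrite("pics/side2.png",c["image"][:,:,::-1])
d=np.load("side.npz");print(abs(c["R"]-d["R"]).max(),abs(c["t"]-d["t"]).max(),np.abs(c["image"].astype(int)-cv2.imread("pics/side0.png")[:,:,::-1]).mean())
s=ctrl.get_state();print(s["clock"],s["tool_pos"],s["joint_positions"])
E
```

```text
0.0 0.0 8.550376519097222
1.5833 [0.4146056  0.35321403 0.15794845] [ 6.11472673e-01 -4.38111472e-04  1.69361374e+00 -3.46950186e-06
  1.44673981e+00 -7.19085011e-01]
```

View pics/side2.png

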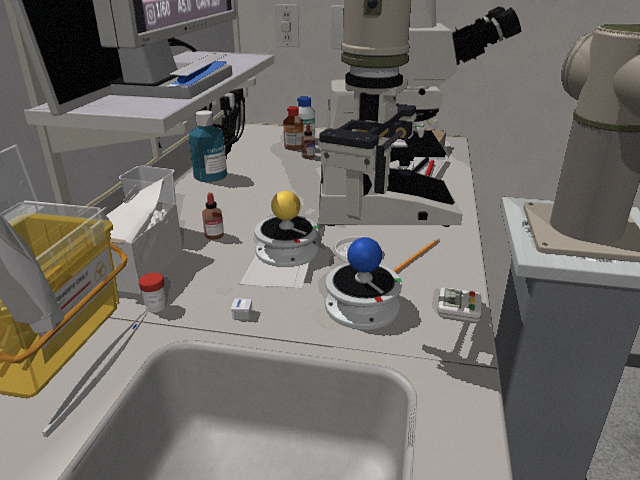

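```bash
python3 - <<'E'
from h import *
import cv2
T=np.array([.4146,.3532,.158]);y=np.array([.239,.971,0])
for k in(-.047,0,.047): print(proj("side",T+k*y))
print(-load("side")[1].T@load("side")[2])
i=cv2.imread("pics/side2.png")[70:290,290:450];cv2.imwrite("pics/c2.png",cv2.resize(i,(436,600),interpolation=2))
E
```

```text
[377.51067616 207.25895704]
[366.59777053 219.36794353]
[354.57100086 232.71287624]
[0.3416601  1.04984145 0.49988363]
```

View pics/c2.png

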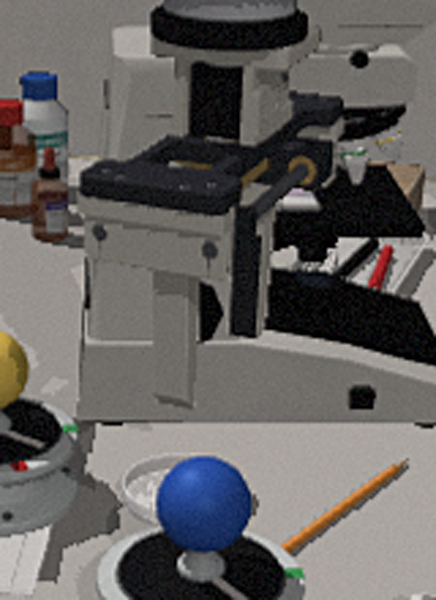

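The gripper is there: finger ends at about (354,218) and (381,193), both some 14 px (about 20 mm) higher than the reported TCP would put them. I'll go down to the nominal grasp height and look again before closing.

>>> servo_tool:
  motion:
    - [-0.04,-0.06,0.5,0,0,0,1]
    - [0,0,0.5,0,0,0,1]
    - [0,0,0.5,0,0,0,1]
    - [0,0,0.5,0,0,0,1]
    - [0,0,0.5,0,0,0,1]
    - [0,0,0,0,0,0,1]
    - [0,0,0,0,0,0,1]

```text
clock: 2.17
tool_pos: [0.4148, 0.3506, 0.082]
eef_rot: [-3.141, -0.0, 2.901]
contact_force: [-0.5, 0.2, 0.6]
width: 0.093
finger_force: 0.0
```

```bash
python3 - <<'E'
from cell import ctrl
import cv2,numpy as np
from h import *
cv2.imwrite("pics/c3.png",cv2.resize(ctrl.camera("side")["image"][170:340,290:440,::-1],(525,595),interpolation=2))
s=ctrl.get_state();T=np.array(s["tool_pos"]);y=np.array([.239,.971,0]);print(T)
for k in(-.047,0,.047): print((proj("side",T+k*y)-[290,170])*3.5)
E
```

```text
[0.41551182 0.35105062 0.08288995]
[296.43251436 276.3262563 ]
[259.54129138 323.51311674]
[219.06661293 375.2835068 ]
```

View pics/c3.png

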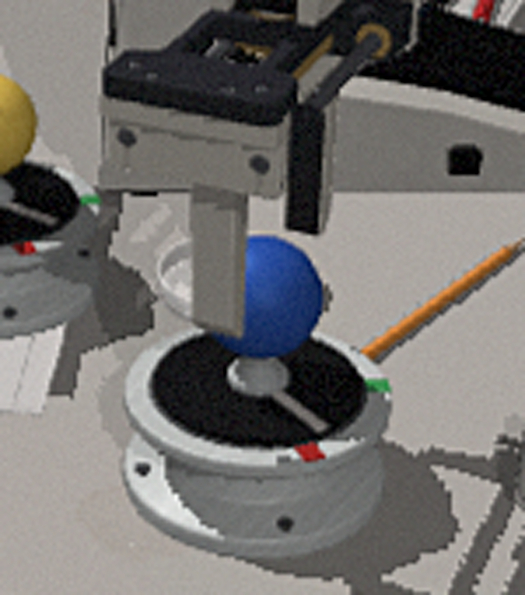

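The near finger ends at crop row 330, where 375 was expected, and the far one at 232, where 276 was expected. So the real tips sit about 20 mm above the reported TCP, now level with the ball's equator. I'll lower another 22 mm to bring the pads across it, which still clears the skirt, then close.

>>> servo_tool:
  motion:
    - [0,0,0.25,0,0,0,1]
    - [0,0,0.25,0,0,0,1]
    - [0,0,0.25,0,0,0,1]
    - [0,0,0,0,0,0,1]
    - [0,0,0,0,0,0,1]

```text
clock: 2.63
tool_pos: [0.4144, 0.3501, 0.0582]
eef_rot: [-3.14, -0.001, 2.901]
contact_force: [-0.4, 0.5, 0.8]
width: 0.0931
finger_force: 0.0
```

>>> servo_tool:
  motion:
    - [0,0,0,0,0,0,0.5]
    - [0,0,0,0,0,0,0.2]
    - [0,0,0,0,0,0,0]
    - [0,0,0,0,0,0,0]
    - [0,0,0,0,0,0,0]
    - [0,0,0,0,0,0,0]
    - [0,0,0,0,0,0,0]

```text
clock: 3.22
tool_pos: [0.4158, 0.3532, 0.0594]
eef_rot: [3.136, 0.001, 2.901]
contact_force: [4.8, 11.3, -5.9]
width: 0.0534
finger_force: 30.0
```

>>> servo_tool:
  motion:
    - [0,0.09,0,0,0,0,0]
    - [0,0,0,0,0,-0.5,0]
    - [0,0,0,0,0,-0.6,0]
    - [0,0,0,0,0,-0.6,0]
    - [0,0,0,0,0,-0.6,0]
    - [0,0,0,0,0,-0.6,0]
    - [0,0,0,0,0,-0.6,0]
    - [0,0,0,0,0,-0.5,0]

```text
clock: 3.88
tool_pos: [0.4158, 0.3534, 0.0593]
eef_rot: [3.141, 0.0, -2.96]
contact_force: [-0.3, 1.2, -0.1]
width: 0.053
finger_force: 30.0
```

```bash
python3 - <<'E'
from cell import ctrl
import cv2
cv2.imwrite("pics/c4.png",cv2.resize(ctrl.camera("side")["image"][170:340,290:440,::-1],(525,595),interpolation=2))
s=ctrl.get_state();print(s["tool_pos"],s["eef_rot"],s["contact_force"],s["torque"],s["joint_positions"])
E
```

```text
[0.41580188 0.35341976 0.05925736] [ 3.14118448e+00  3.85278924e-04 -2.95703798e+00] [ 0.3354853   1.72729485 -0.38114208] [0.16755747 0.00503438 0.03925323] [ 6.10359463e-01  9.25386365e-02  1.78496094e+00  2.23026932e-04
  1.26357362e+00 -1.14505901e+00]
```

View pics/c4.png

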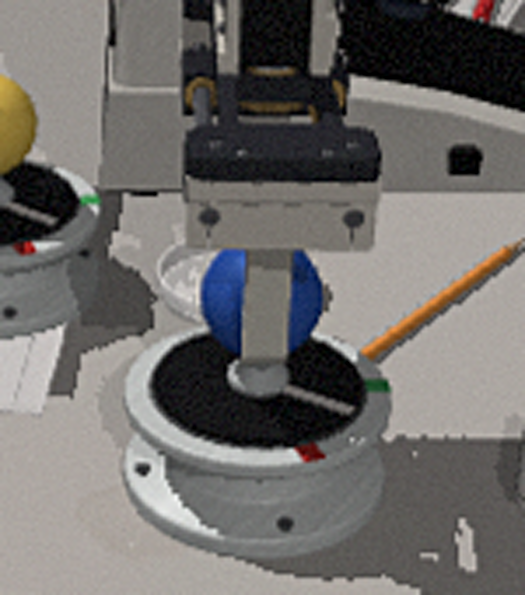

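```bash
python3 - <<'E'
from h import *
c=np.array([.4154,.351])
for u,v in((352,410),(377,385),(310,452)):
    p=at("side",290+u/3.5,170+v/3.5,.055)[:2]-c; print(p,np.degrees(np.arctan2(p[1],p[0]))%360)
E
```

```text
[-0.04393107  0.01836897] 157.30865249937608
[-0.05314885 -0.00400843] 184.31301848671612
[-0.02931648  0.05384787] 118.5652636395911
```

The grip holds: the pointer tip moved to crop (352,410), i.e. 157°, following the tool. About 31° remain, so I'll turn 30°.

>>> servo_tool:
  motion:
    - [0,0,0,0,0,-0.6,0]
    - [0,0,0,0,0,-0.7,0]
    - [0,0,0,0,0,-0.7,0]
    - [0,0,0,0,0,-0.8,0]
    - [0,0,0,0,0,-0.8,0]
    - [0,0,0,0,0,-0.8,0]
    - [0,0,0,0,0,-0.6,0]
    - [0,0,0,0,0,0,0]

```text
clock: 4.6
tool_pos: [0.4157, 0.3536, 0.0593]
eef_rot: [3.141, 0.001, -2.438]
contact_force: [-0.7, 3.5, -0.1]
width: 0.0534
finger_force: 30.0
```

>>> servo_tool:
  motion:
    - [0,0,0,0,0,0,0]
    - [0,0,0,0,0,0,0.5]
    - [0,0,0,0,0,0,1]
    - [0,0,0,0,0,0,1]
    - [0,0,0,0,0,0,1]
    - [0,0,0,0,0,0,1]
    - [0,0,0,0,0,0,1]

```text
clock: 5.18
tool_pos: [0.4156, 0.3528, 0.0589]
eef_rot: [-3.141, -0.0, -2.44]
contact_force: [-0.5, -1.0, 1.1]
width: 0.0818
finger_force: 0.0
```

```bash
python3 - <<'E'
from cell import ctrl
import cv2
cv2.imwrite("pics/c5.png",cv2.resize(ctrl.camera("side")["image"][170:340,290:440,::-1],(525,595),interpolation=2))
E
```

```text
(no output)
```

View pics/c5.png

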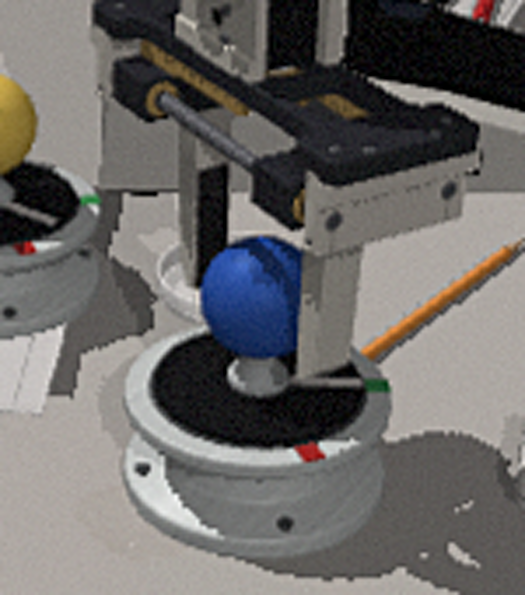

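The pointer's end (365,384) now meets the green mark (377,385). The fingers are open, so I'll back straight up.

>>> servo_tool:
  motion:
    - [0,0,0,0,0,0,1]
    - [0,0,-0.5,0,0,0,1]
    - [0,0,-0.9,0,0,0,1]
    - [0,0,-0.9,0,0,0,1]
    - [0,0,-0.9,0,0,0,1]
    - [0,0,-0.5,0,0,0,1]
    - [0,0,0,0,0,0,1]
    - [0,0,0,0,0,0,1]

```text
clock: 5.9
tool_pos: [0.4163, 0.3535, 0.1709]
eef_rot: [-3.141, 0.002, -2.44]
contact_force: [0.5, -0.5, -0.4]
width: 0.0931
finger_force: 0.0
```

```bash
python3 - <<'E'
from cell import ctrl
import cv2
cv2.imwrite("pics/c6.png",cv2.resize(ctrl.camera("side")["image"][170:340,240:440,::-1],(700,595),interpolation=2))
s=ctrl.get_state();print(s["tool_pos"],s["contact_force"])
E
```

```text
[0.41551532 0.35295551 0.16937346] [-0.8295511  -0.0462909  -1.30182492]
```

View pics/c6.png

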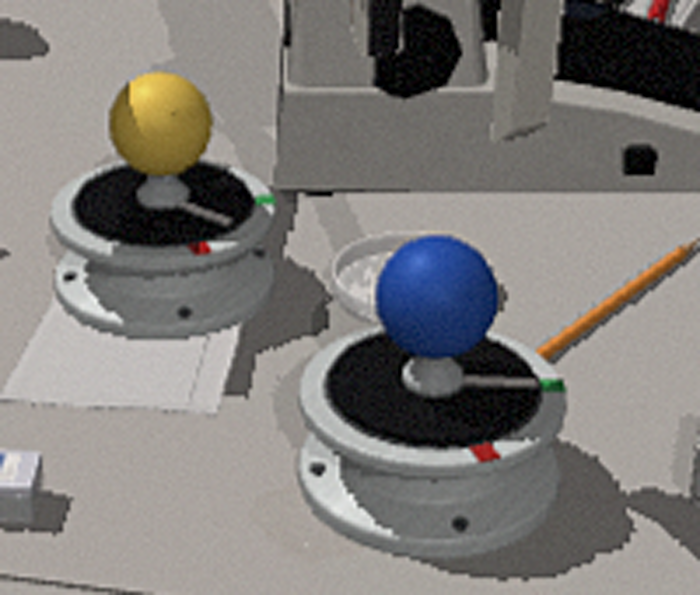

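The blue pointer's end (540,384) is at the green mark (552,385), the gripper is clear of everything, and the yellow pointer has not moved.

```bash
python3 -c "
from cell import ctrl
print(ctrl.finish_job())"
```

```text
the job is handed in; nothing more can be done
None
```

The blue air knob's pointer is at the green mark and the gripper has let go and is clear; the yellow vacuum knob was not touched, and the job was handed in at about 6 s, though no verdict came back.

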